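# Cull the misfit straps and mark the scrap

## Task

Six aluminium straps stand in the leaning slots of the rack under the lamp: pull out the three that are misshapen (one too short, one bent, one with a notched corner) and put them in the black scrap bin, leaving the three good ones standing in their slots. Then squeeze the red trigger of the spray gun beside the bin right home for a moment to mark the scrap, and let it go. Do not disturb the tape, glue bottle or paint can.

Things in the scene. Friction and masses are not known exactly. Their poses are not given: they have to be found in the camera images.
- rack: Fixed plywood rack, 342 mm wide along own y, holding six straps side by side in slots 52 mm apart (y = -130, -78, -26, 26, 78, 130 mm). Origin at table level; own x runs away from the robot. The slots lean 24 deg from vertical, tops towards the robot; end cheeks at y = +-165 mm are 75 mm high.
- slots (a point): Centre of the row of slot floors, 35 mm above the table, axes as the rack's. Measured along the lean from here, the board in front of the straps (robot side, 12 mm thick) reaches 75 mm, the back board and the dividers between the slots 40 mm. 2 mm of play; straps come out along the lean.
- lamp (a point): Middle of the underside of the lamp bar over the straps: 276 mm above the table, 30 mm wide (x), 346 mm long along the rack's y, 37 mm tall, on a post at each end. It blocks the way straight down to the straps: come in tilted, from the robot's side.
- bin: Fixed open black plastic scrap bin, 180 x 180 x 80 mm high, walls and floor 5 mm; origin at the centre of its underside, on the table.
- gun: Marking spray gun fixed on its side in a stand, nozzle to own -x, aimed over the bin. Origin at table level below the squeeze point. Blue grip level along own y, -62 to 62 mm, x = 4 to 28 mm, 26 mm thick about z = 110 mm. Barrel along x at y = -70 mm (radius 21, x = -98 to 62 mm); closed white cup beyond it, to y = -195 mm, radius 38.
- squeeze (a point): Point between the gun's red trigger and its blue grip, 110 mm above the table, axes as the gun's; the trigger's front face is 30 mm from it towards own -x, the back of the grip 28 mm towards own +x. Take both between the fingers from above, closing along own x.
- trigger (a joint): Red trigger in front of the grip, a bar 85 mm long, 8 thick, 16 tall, hinged at its barrel end (x = -26, y = -50 mm in the gun's frame). 0 rad when free, 0.40 squeezed right home (span over trigger and grip at the squeeze point falls from 58 to 39 mm); springs back, about 9 N at the finger.
- short_strap: Reject: aluminium strap sawn too short, 120 x 26 x 10 mm, 85 g. Own z runs along it from the end in the slot (origin: centre of that end), y across the 26 mm width, x through the 10 mm thickness (+x up and away from the robot).
- short_mid (a point): Middle of the short strap, 60 mm along it from its origin.
- bent_strap: Reject: aluminium strap 150 x 26 x 10 mm, straight for 95 mm, then the last 55 mm bent 25 deg towards own -x (towards the robot). 105 g. Own z runs along it from the end in the slot (origin: centre of that end), y across the 26 mm width, x through the 10 mm thickness (+x up and away from the robot).
- bent_mid (a point): Middle of the bent strap, 75 mm along it from its origin.
- notched_strap: Reject: aluminium strap 150 x 26 x 10 mm with a corner cut out of its top end: beyond 115 mm only the 12 mm at own y = 1 to 13 mm remains. 105 g. Own z runs along it from the end in the slot (origin: centre of that end), y across the 26 mm width, x through the 10 mm thickness (+x up and away from the robot).
- notched_mid (a point): Middle of the notched strap, 75 mm along it from its origin.
- strap_1: Good aluminium strap, straight and whole, 150 x 26 x 10 mm, 105 g. Own z runs along it from the end in the slot (origin: centre of that end), y across the 26 mm width, x through the 10 mm thickness (+x up and away from the robot).
- strap_2: Good aluminium strap, straight and whole, 150 x 26 x 10 mm, 105 g. Own z runs along it from the end in the slot (origin: centre of that end), y across the 26 mm width, x through the 10 mm thickness (+x up and away from the robot).
- strap_3: Good aluminium strap, straight and whole, 150 x 26 x 10 mm, 105 g. Own z runs along it from the end in the slot (origin: centre of that end), y across the 26 mm width, x through the 10 mm thickness (+x up and away from the robot).
- tape: Bystander: roll of yellow tape lying flat, 100 mm across, 24 mm high; origin at the centre of its underside.
- glue: Bystander: white glue bottle, 52 mm across, 130 mm tall; origin at the centre of its underside.
- paint_can: Bystander: blue paint can, 72 mm across, 100 mm tall; origin at the centre of its underside.
Mind the look-alikes: they are no part of the job. What is shaped like the strap_3 but green or pink is not meant. Leave any green look-alike of the notched_strap alone.

How it is judged:
On the way, in this order (a step that is already met when the one before it is completed fails the run):
1. the three misshapen straps are in the scrap bin and let go (x of short_mid in the frame of bin between -0.087 and 0.087 m and y of short_mid in the frame of bin between -0.087 and 0.087 m and z of each of short_mid, bent_mid, notched_mid in the frame of bin below 0.08 m and x of bent_mid in the frame of bin between -0.087 and 0.087 m and y of bent_mid in the frame of bin between -0.087 and 0.087 m and x of notched_mid in the frame of bin between -0.087 and 0.087 m and y of notched_mid in the frame of bin between -0.087 and 0.087 m and contact force between the fingers and short_strap below 0.1 N and contact force between the fingers and bent_strap below 0.1 N and contact force between the fingers and notched_strap below 0.1 N), for 0.2 s.
2. the gun's trigger is squeezed right home (0.33 rad or more) (value of joint trigger above 0.33 rad), for 0.2 s.
At the end, for the whole second after the job is handed in: The middles of the three misshapen straps lie within the bin's walls and below its rim, released and at rest; the trigger is back within 0.05 rad of its free position; the three good straps stand in their own slots, within 15 mm of where they began and leaning no more than 32 deg (all of step 1 and linear speed of each of short_strap, bent_strap, notched_strap below 0.02 m/s and value of joint trigger below 0.05 rad and distance of each of strap_1, strap_2, strap_3 from where it was at the start of the episode below 0.015 m and angle between each of strap_1, strap_2, strap_3's own z axis and vertical below 0.56 rad); the robot touches nothing.
It fails at once if the tape was shifted more than 30 mm (distance of tape from where it was at the start of the episode above 0.03 m).
It fails at once if the glue was shifted more than 30 mm (distance of glue from where it was at the start of the episode above 0.03 m).
It fails at once if the paint can was shifted more than 30 mm (distance of paint_can from where it was at the start of the episode above 0.03 m).
It also fails if it takes over 72 s, if anything falls off the work surface, if the arm or the gripper's body presses on something with over 40 N, if the wrist force passes 120 N, or if a joint passes its speed limit or range.

## Robot

A 6-joint arm with a two-finger parallel gripper is mounted at the origin on the work surface. World frame = base frame: x ahead of the robot, y to its left, z up, the work surface at z = 0. Lengths are in m, angles in rad, forces in N, time in s.
With the tool pointing down it reaches from about 0.2 to 0.875 m from the base axis. Payload 3.4 kg.
Tool frame: the origin (TCP) lies midway between the tips of the shut fingers; the grasp point (between the pads) lies 19 mm behind it (bot.grip_point_offset is the distance from the TCP to the grasp point, in m); y points along the fingers, z is the direction in which the jaws open and shut, and the axes are right-handed (so a half turn about y gives the same grasp; the last joint's range is limited). The gripper opens to 94 mm and grips with 3 to 60 N. Pads are 16 mm wide; open, the fingers measure 119 mm over their backs; the gripper's body (75 mm by 177 mm) begins 78 mm behind the grasp point.
Start: joints at [1.08, 0.276, 1.505, -0, 1.361, -0.121], TCP at [0.208, 0.536, 0.205] pointing down, gripper open.
Joint ranges: [-2.89, 2.89], [-0.75, 2.08], [0.22, 2.7], [-1.18, 4.32], [0.11, 2.71], [-2.7, 2.7]. Speed limits (rad/s): [2.57, 2.57, 3.14, 3.14, 3.14, 3.14].

## Interface

Orientations are given as a rotation vector (axis times angle).
In Python, from plant import readout, vision, job, bot gives the robot as it stands.
- The arm moves only by the tool carry_out, never from a script. Its argument "commands" is a list of rows, each a list of 3 entries, a list of its own where there are three numbers: the shift along the world's x, y, z in mm, then the turn, a rotation vector about the world's x, y, z in degrees, then the opening, from 0 (shut) to 1 (fully open). In form: [[[x, y, z], [wx, wy, wz], hand], ...]. A call has 1 to 12 rows; each row is the pose to reach, as a shift and turn from the pose commanded when the call began; what a row does not reach only later rows make up. A row lasts 1/8 s, in which the tool goes at most 62.5 mm and 10.7 degrees, less where a joint would pass 70% of its speed; a pose out of reach is approached as far as the arm can. A call with a gripper value outside its range is refused whole. The fingers move at their own pace and stop on an object; "newtons" is the grip in N (left out, the last holds). Time passes only in rows, so rows that repeat a pose let the fingers close. It gives the time, the measured TCP pose, the force and the opening at its end, in the units of the state.
- readout.read_state(): the state, without advancing time (a new reading comes with each control period).
- vision.camera(name): name is "scene" or "top" or "wrist"; returns the picture (480x640x3 uint8, red, green, blue); there is no depth.
- vision.camera_model(name): a dict with "fx", "fy", "cx", "cy" (pixels), "extrinsics" (4x4, takes a point from camera to world coordinates). Camera axes: x right, y down, z forward; pixel columns grow to the right and rows downward; lengths in m; the calibration is good to about 2 mm. A picture is of the moment at which its call begins: read the wrist's pose just before it. camera_model takes no time and is no camera call; for the wrist camera it gives the pose at the moment of the call.
- job.hand_in(): hands the job in, once; it reports no verdict.
The state is a dict: "time_s": time; "joints": joint angles; "qvel": joint speeds; "effort": joint torques, N m; "ee_pos": TCP position; "tool_rot": TCP orientation; "contact_force": force on the tool from outside, world axes, zero at the start; "torque": the same for the moment, N m; "finger_gap": finger opening in m.
Only numpy, scipy, OpenCV 4.12 (cv2) and the standard library are available. Lean on these libraries where they do the work, as an engineer would, in place of code of your own. Each camera call takes 0.05 s, during which the arm holds its last target. There are 200 camera calls.

## Working session

There is one attempt and no reset: what is moved stays moved. The work goes in short steps, Python scripts to look and compute and a tool call to move; the robot and the scene stay as the last step left them, time stands still between calls to the robot, and variables do not carry over. Pictures are saved under pics/ and viewed, about 8 in all and at most 12, crops included, and the job is handed in when it is done.

Besides the shell and the picture viewer there is one more tool, called after "Emit:" by a JSON object that holds its "method" and its "body", one argument or row to a line. carry_out: Moves the arm, as the interface text tells. Its arguments: {"type":"object","properties":{"commands":{"type":"array","items":{"type":"array"}},"newtons":{"type":"number"}},"required":["commands"]}

```bash
mkdir -p pics; python3 - <<'E'
from plant import readout, vision, job, bot
import cv2,numpy as np
np.set_printoptions(precision=4,suppress=True)
print(readout.read_state()); print([a for a in dir(bot) if a[0]!='_'])
for n in ("scene","top","wrist"):
    m=vision.camera_model(n); print(n,m)
    im=vision.camera(n); cv2.imwrite(f"pics/{n}0.png",im[:,:,::-1])
E
```

```text
{'time_s': 0.0, 'joints': array([ 1.08  ,  0.2766,  1.5061, -0.    ,  1.3607, -0.121 ]), 'qvel': array([ 0.001 , -0.0005, -0.0002,  0.0002,  0.0011,  0.0004]), 'effort': array([ -0.    , -40.4591, -23.7233,   0.0702,   0.0345,  -0.0001]), 'ee_pos': array([0.2076, 0.5356, 0.2046]), 'tool_rot': array([-1.5529,  0.2906, -0.2898]), 'contact_force': array([ 0.5047, -0.2685,  0.118 ]), 'torque': array([0.0217, 0.033 , 0.0104]), 'finger_gap': 0.09397186530575345}
['IKError', 'grip_point_offset']
scene {'fx': 526.6046427707644, 'fy': 526.6046427707644, 'cx': 315.5533177203314, 'cy': 239.1427543981246, 'extrinsics': array([[-0.459 ,  0.6662, -0.5877,  1.3372],
       [ 0.8884,  0.3464, -0.3011,  0.3939],
       [ 0.003 , -0.6604, -0.7509,  1.0767],
       [ 0.    ,  0.    ,  0.    ,  1.    ]])}
top {'fx': 468.55806042824776, 'fy': 468.55806042824776, 'cx': 312.23274055320337, 'cy': 240.25322423885137, 'extrinsics': array([[ 0.0187, -0.9834,  0.1803,  0.4136],
       [-0.9997, -0.0161,  0.016 ,  0.0269],
       [-0.0128, -0.1805, -0.9835,  1.427 ],
       [ 0.    ,  0.    ,  0.    ,  1.    ]])}
wrist {'fx': 364.22388713253605, 'fy': 364.22388713253605, 'cx': 313.8145363960922, 'cy': 237.41443573573363, 'extrinsics': array([[ 0.361 ,  0.9065,  0.2189,  0.1442],
       [ 0.9326, -0.3505, -0.0865,  0.5603],
       [-0.0017,  0.2353, -0.9719,  0.3829],
       [ 0.    ,  0.    ,  0.    ,  1.    ]])}
```

View pics/scene0.png

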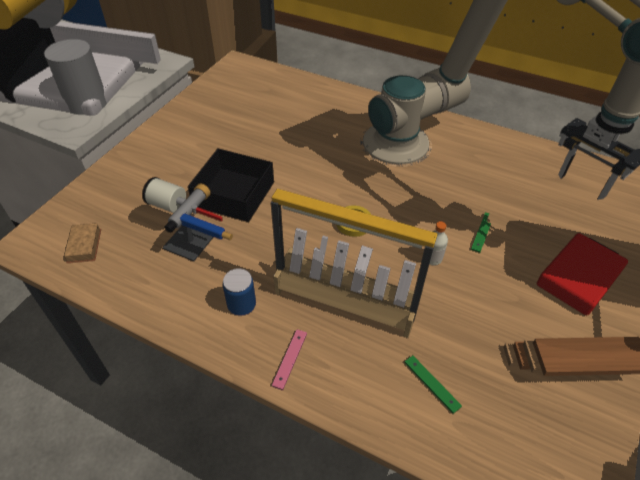

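View pics/top0.png

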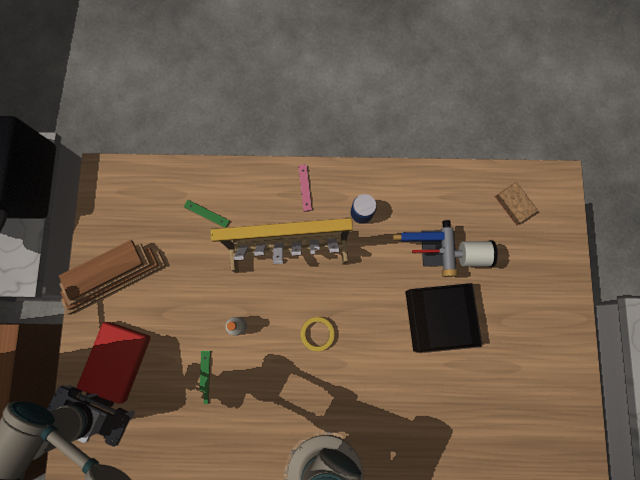

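```bash
cat > h.py <<'E'
import numpy as np,cv2
from plant import readout, vision, job, bot
np.set_printoptions(precision=4,suppress=True)
def ray(n,p,m=None):
    m=m or vision.camera_model(n); E=m["extrinsics"]
    d=E[:3,:3]@[(p[0]-m["cx"])/m["fx"],(p[1]-m["cy"])/m["fy"],1]
    return E[:3,3],d
def onz(n,p,z):
    o,d=ray(n,p); return o+d*(z-o[2])/d[2]
def tri(*nps):
    A=np.zeros((3,3));b=np.zeros(3);L=[]
    for n,p in nps:
        o,d=ray(n,p);d=d/np.linalg.norm(d);P=np.eye(3)-np.outer(d,d);A+=P;b+=P@o;L.append((P,o))
    x=np.linalg.solve(A,b); return x,[np.linalg.norm(P@(x-o))*1000 for P,o in L]
def proj(n,X,m=None):
    m=m or vision.camera_model(n);E=m["extrinsics"];c=E[:3,:3].T@(np.array(X)-E[:3,3])
    return np.array([m["fx"]*c[0]/c[2]+m["cx"],m["fy"]*c[1]/c[2]+m["cy"]])
def crop(im,x,y,w,h,k): return cv2.resize(im[y:y+h,x:x+w],None,fx=k,fy=k,interpolation=cv2.INTER_CUBIC)
E
python3 - <<'E'
from h import *
s=cv2.imread("pics/scene0.png");t=cv2.imread("pics/top0.png")
a=crop(s,262,180,200,150,4); cv2.imwrite("pics/c1.png",a)
b=np.vstack([crop(t,200,205,160,65,5),crop(t,390,210,160,55,5)]); cv2.imwrite("pics/c2.png",b)
def mask(im,lo,hi,n,amin=40):
    h=cv2.cvtColor(im,cv2.COLOR_BGR2HSV); m=cv2.inRange(h,np.array(lo),np.array(hi))
    for c in cv2.findContours(m,0,2)[0]:
        if cv2.contourArea(c)>amin: print(n,cv2.contourArea(c),cv2.minAreaRect(c),cv2.boxPoints(cv2.minAreaRect(c)).round(1).tolist())
for im,n in((t,"top"),(s,"scene")):
    mask(im,(20,130,90),(32,255,255),n+" yellow"); mask(im,(108,150,40),(125,255,255),n+" blue"); mask(im,(0,0,0),(180,120,32),n+" black",1000)
    h=cv2.cvtColor(im,cv2.COLOR_BGR2HSV);m=cv2.inRange(h,np.array((0,170,60)),np.array((6,255,255)))|cv2.inRange(h,np.array((174,170,60)),np.array((180,255,255)))
    for c in cv2.findContours(m,0,2)[0]:
        if cv2.contourArea(c)>10: print(n,"red",cv2.boxPoints(cv2.minAreaRect(c)).round(1).tolist())
E
```

```text
top yellow 876.5 ((317.5, 333.5), (33.0, 33.0), 90.0) [[301.0, 317.0], [334.0, 317.0], [334.0, 350.0], [301.0, 350.0]]
top yellow 1477.0 ((280.964599609375, 229.03208923339844), (12.342901229858398, 141.03416442871094), 85.67494201660156) [[210.1999969482422, 228.1999969482422], [350.79998779296875, 217.60000610351562], [351.70001220703125, 229.89999389648438], [211.10000610351562, 240.5]]
top blue 298.5 ((422.0, 236.0), (8.0, 42.0), 90.0) [[401.0, 232.0], [443.0, 232.0], [443.0, 240.0], [401.0, 240.0]]
top black 1244.5 ((89.73861694335938, 417.62646484375), (75.06696319580078, 47.51229476928711), 19.179006576538086) [[46.5, 427.70001220703125], [62.099998474121094, 382.8999938964844], [133.0, 407.5], [117.4000015258789, 452.3999938964844]]
top black 4135.5 ((443.35150146484375, 317.5148620605469), (63.18485641479492, 70.05061340332031), 84.2894058227539) [[405.3999938964844, 289.6000061035156], [475.1000061035156, 282.6000061035156], [481.29998779296875, 345.5], [411.6000061035156, 352.3999938964844]]
top black 4736.0 ((28.0, 173.0), (114.0, 56.0), 90.0) [[-0.0, 116.0], [56.0, 116.0
[... 1991 characters left out ...]
 black 3652.5 ((230.632080078125, 183.53773498535156), (78.70759582519531, 62.49905014038086), 15.945395469665527) [[184.1999969482422, 202.8000030517578], [201.39999389648438, 142.6999969482422], [277.1000061035156, 164.3000030517578], [259.8999938964844, 224.39999389648438]]
scene black 2694.5 ((26.5, 59.5), (83.0, 53.0), 90.0) [[-0.0, 18.0], [53.0, 18.0], [53.0, 101.0], [0.0, 101.0]]
scene red [[534.7000122070312, 282.6000061035156], [577.7000122070312, 223.60000610351562], [628.5, 260.6000061035156], [585.5999755859375, 319.6000061035156]]
scene red [[195.3000030517578, 210.89999389648438], [197.0, 206.39999389648438], [222.5, 215.89999389648438], [220.8000030517578, 220.39999389648438]]
```

View pics/c1.png

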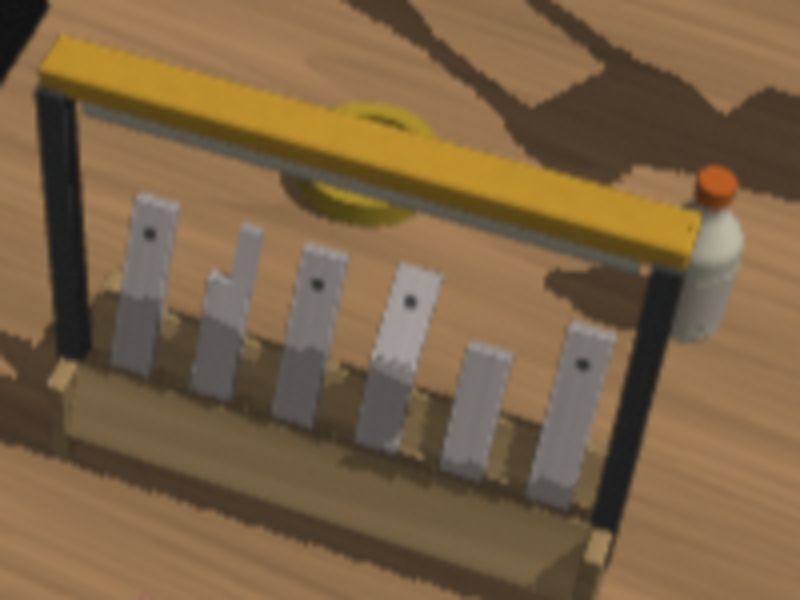

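View pics/c2.png

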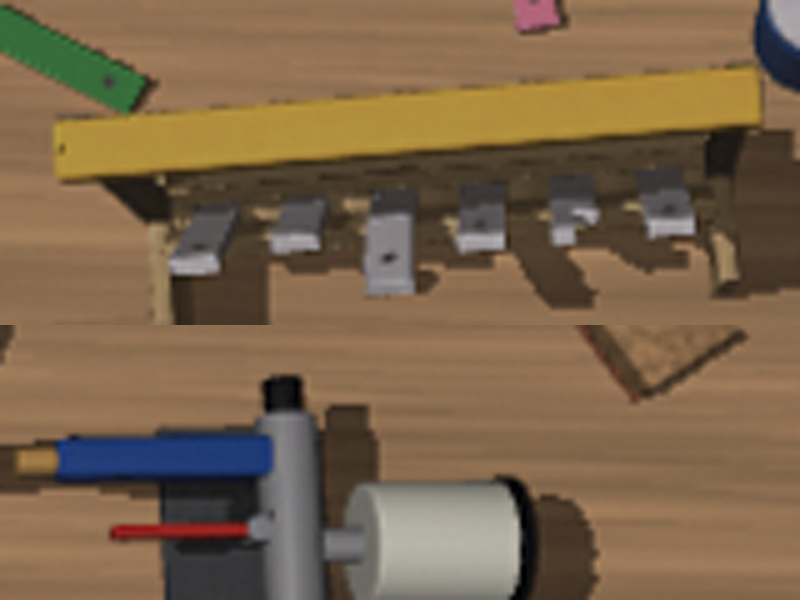

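```bash
python3 - <<'E'
from h import *
# lamp far top edge & near
a,b=onz("top",(210.7,228.6),.313),onz("top",(351,218.2),.313)
print("lamp top far edge",a,b,np.linalg.norm(a-b))
for p in ((72,35),(697,213),(686,258),(42,88)): print("scene",onz("scene",(262+p[0]/4,180+p[1]/4),.313))
d=(a-b)/np.linalg.norm(a-b); x=np.array([d[1],-d[0],0])
print("yaw deg",np.degrees(np.arctan2(-d[0],d[1])),"lamp mid est",(a+b)/2-x*.015)
# bin rim
t=cv2.imread("pics/top0.png")
q=[onz("top",p,.08) for p in ((406,290.2),(474.5,283.5),(481.3,346),(411.5,352.5))]
print("bin",np.array(q),np.mean(q,0),[np.linalg.norm(q[i]-q[i-1]) for i in range(4)])
# gun grip top edges z=.123
for p in ((401.4,232),(401.4,241),(444,232),(444,240.5)): print("grip",p,onz("top",p,.123))
for p in ((412,251.5),(438,250.5)): print("trig top",onz("top",p,.118))
for p in ((196,208.7),(221.6,218.2)): print("trig scene",onz("scene",p,.118))
print("grip scene",[onz("scene",p,.123) for p in ((180.6,214.5),(224,228.5))])
# holes and strap tops by two views, crop coords (scene c1, top c2)
P=[((150,233),(683,208)),((317,285),(481,222)),((410,301),(389,257)),((582,364),(198,247))]
for s,tp in P: print("hole",tri(("scene",(262+s[0]/4-.4,180+s[1]/4-.4)),("top",(200+tp[0]/5-.4,205+tp[1]/5-.4))))
Q=[("good1",(139,196),(180,204),(650,236),(693,234)),("notch",(243,226),(263,230),(551,243),(577,242)),("short",(470,344),(511,351),(272,248),(318,248)),("bent",(402,263),(441,273),(367,293),(413,293))]
E
```

```text
lamp top far edge [0.6426 0.2928 0.313 ] [ 0.6739 -0.0484  0.313 ] 0.34263847299123956
scene [ 0.6484 -0.0438  0.313 ]
scene [0.6172 0.2897 0.313 ]
scene [0.6474 0.2944 0.313 ]
scene [ 0.69   -0.0377  0.313 ]
yaw deg 5.246816183169461 lamp mid est [0.6433 0.1208 0.313 ]
bin [[ 0.5197 -0.222   0.08  ]
 [ 0.5422 -0.4179  0.08  ]
 [ 0.3678 -0.4292  0.08  ]
 [ 0.3464 -0.2343  0.08  ]] [ 0.444  -0.3259  0.08  ] [np.float64(0.17372978031048653), np.float64(0.1971343771136833), np.float64(0.17478554631475313), np.float64(0.19601577611578117)]
grip (401.4, 232) [ 0.6805 -0.2039  0.123 ]
grip (401.4, 241) [ 0.6545 -0.2035  0.123 ]
grip (444, 232) [ 0.6824 -0.3241  0.123 ]
grip (444, 240.5) [ 0.6579 -0.3234  0.123 ]
trig top [ 0.6258 -0.2338  0.118 ]
trig top [ 0.6299 -0.3069  0.118 ]
trig scene [ 0.6357 -0.3087  0.118 ]
trig scene [ 0.6335 -0.2319  0.118 ]
grip scene [array([ 0.674 , -0.3272,  0.123 ]), array([ 0.6636, -0.2038,  0.123 ])]
hole (array([ 0.63  , -0.0156,  0.1535]), [np.float64(3.439195349876096), np.float64(3.439195349876169)])
hole (array([0.6214, 0.0923, 0.1557]), [np.float64(0.050925212996329364), np.float64(0.05092521299635341)])
hole (array([0.6022, 0.1426, 0.1489]), [np.float64(0.35165191405905477), np.float64(0.3516519140589783)])
hole (array([0.605 , 0.2473, 0.1556]), [np.float64(0.37714746558568046), np.float64(0.3771474655856281)])
```

```bash
cat >> h.py <<'E'
from scipy.spatial.transform import Rotation as Ro
psi=np.radians(5.8); ex=np.array([np.cos(psi),np.sin(psi),0]); ey=np.array([-ex[1],ex[0],0]); ez=np.array([0,0,1.])
C=np.array([.6665,.1228,.035]); L=np.radians(24)
u=-np.sin(L)*ex+np.cos(L)*ez
def slot(Y,s): return C+Y*ey+s*u
def Rt(az,th,flip=0):   # tool y forward tilted th deg from down towards azimuth az deg, jaws horizontal
    a,t=np.radians([az,th]); h=np.array([np.cos(a),np.sin(a),0]); y=np.sin(t)*h-np.cos(t)*ez
    z=np.array([-h[1],h[0],0])*(-1 if flip else 1); return Ro.from_matrix(np.c_[np.cross(y,z),y,z])
def turn(Rg,R0=None):
    R0=R0 or Ro.from_rotvec(readout.read_state()["tool_rot"]); return np.degrees((Rg*R0.inv()).as_rotvec())
E
python3 - <<'E'
from h import *
s=readout.read_state(); print(Ro.from_rotvec(s["tool_rot"]).as_matrix())
for f in (0,1): print(f,turn(Rt(5.8,24,f)))
p=s["ee_pos"]
for Y in (.078,.026,-.078):
  for d in (.079,.2): print(Y,d,slot(Y,d),((slot(Y,d)-p)*1000).round(1))
print("glue",onz("top",(235,326),.13),"tape",onz("top",(317.5,333.5),.024), "can",onz("top",(364,204),.1))
print(s["ee_pos"])
E
```

```text
[[ 0.9324 -0.0006  0.3614]
 [-0.3614 -0.0012  0.9324]
 [-0.0002 -1.     -0.0013]]
0 [ -3.1686 -24.0216  26.6037]
1 [  32.4856   -4.4919 -150.0881]
0.078 0.079 [0.6266 0.1972 0.1072] [ 419.  -338.6  -97.7]
0.078 0.2 [0.5777 0.1922 0.2177] [ 370.  -343.6   12.9]
0.026 0.079 [0.6319 0.1454 0.1072] [ 424.3 -390.4  -97.7]
0.026 0.2 [0.5829 0.1404 0.2177] [ 375.3 -395.3   12.9]
-0.078 0.079 [0.6424 0.042  0.1072] [ 434.8 -493.8  -97.7]
-0.078 0.2 [0.5935 0.037  0.2177] [ 385.8 -498.8   12.9]
glue [0.41   0.2543 0.13  ] tape [0.3926 0.029  0.024 ] can [ 0.7668 -0.1005  0.1   ]
[0.2076 0.5358 0.2048]
```

Candidates in the scene image:
- Rejects: notched (319,257), bent (362,269) and short (381,281).
- Good straps to leave: (299,250), (340,264) and (404,284).
- Look-alikes to ignore: green (433,383) and (482,233), pink (290,358).

The close crop confirms the choice: the rejects are in slots y=-78, +26 and +78.

Emit:
{"method": "carry_out", "body": {
  "commands": [
    [[60, -50, 30], [-1, -8, 9], 0.42],
    [[120, -100, 60], [-2, -16, 18], 0.42],
    [[180, -160, 70], [-3.2, -24, 26.6], 0.42],
    [[240, -220, 70], [-3.2, -24, 26.6], 0.42],
    [[290, -270, 65], [-3.2, -24, 26.6], 0.42],
    [[330, -310, 50], [-3.2, -24, 26.6], 0.42],
    [[360, -344, 30], [-3.2, -24, 26.6], 0.42],
    [[370, -344, 13], [-3.2, -24, 26.6], 0.42],
    [[370, -344, 13], [-3.2, -24, 26.6], 0.42]
  ],
  "newtons": 30
}}

```text
time_s: 1.27
ee_pos: [0.5789, 0.1891, 0.2165]
tool_rot: [-1.524, -0.401, -0.25]
contact_force: [0.5, -0.8, 0.1]
finger_gap: 0.0392
```

```bash
python3 - <<'E'
from h import *
s=readout.read_state(); print(s["ee_pos"],s["joints"],s["finger_gap"]); p=s["ee_pos"]
print("turn",turn(Rt(5.8,24)),((slot(.078,.079)-p)*1000).round(1))
m=vision.camera_model("wrist"); im=vision.camera("wrist")[:,:,::-1].copy()
for Y,l in((.130,.15),(.078,.12),(.026,.095),(-.026,.15),(-.078,.15)):
    for e in(-.013,.013):
        q=proj("wrist",slot(Y+e,l),m); cv2.circle(im,tuple(int(v) for v in q),3,(0,0,255),1)
q=proj("wrist",p,m); cv2.circle(im,tuple(int(v) for v in q),4,(255,255,0),1)
cv2.imwrite("pics/w1.png",im)
E
```

```text
[0.5789 0.1891 0.2165] [ 0.2378  0.1112  1.7778 -0.0756  0.8416 -1.3922] 0.03924265688607631
turn [ 0.0142 -0.1603  0.1971] [  47.7    8.1 -109.3]
```

View pics/w1.png

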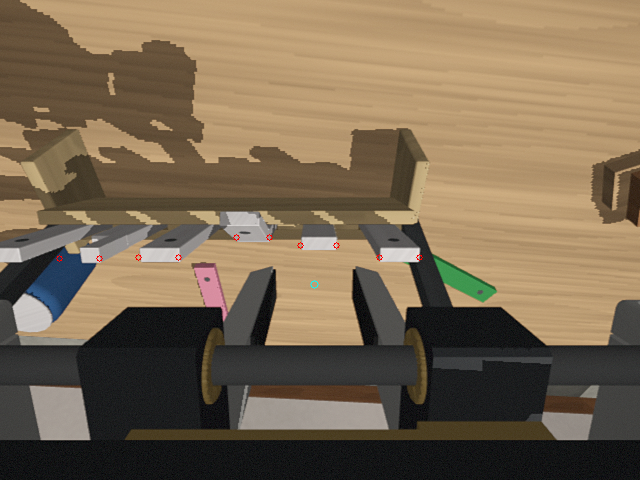

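Emit:
{"method": "carry_out", "body": {
  "commands": [
    [[12, 1, -28], [0, 0, 0], 0.42],
    [[20, 2, -45], [0, 0, 0], 0.42],
    [[20, 2, -45], [0, 0, 0], 0.42],
    [[20, 2, -45], [0, 0, 0], 0.42]
  ]
}}

```text
time_s: 1.82
ee_pos: [0.5977, 0.1947, 0.1743]
tool_rot: [-1.522, -0.406, -0.249]
contact_force: [-0.3, 0.2, -0.9]
finger_gap: 0.0395
```

```bash
python3 - <<'E'
from h import *
s=readout.read_state(); p=s["ee_pos"]; print(p,"turn",turn(Rt(5.8,24)),((slot(.078,.079)-p)*1000).round(1),s["contact_force"])
E
```

```text
[0.5977 0.1947 0.1743] turn [-0.0596  0.0358 -0.0573] [ 28.9   2.4 -67.2] [-0.2875  0.1771 -0.8562]
```

Emit:
{"method": "carry_out", "body": {
  "commands": [
    [[10, 1, -22], [0, 0, 0], 0.42],
    [[20, 2, -45], [0, 0, 0], 0.42],
    [[29, 2.5, -67], [0, 0, 0], 0.42],
    [[29, 2.5, -67], [0, 0, 0], 0.42],
    [[29, 2.5, -67], [0, 0, 0], 0.2],
    [[29, 2.5, -67], [0, 0, 0], 0.2],
    [[29, 2.5, -67], [0, 0, 0], 0.2],
    [[29, 2.5, -67], [0, 0, 0], 0.2]
  ],
  "newtons": 30
}}

```text
time_s: 2.82
ee_pos: [0.6274, 0.197, 0.1083]
tool_rot: [-1.521, -0.407, -0.251]
contact_force: [-2.6, 0.6, 6.2]
finger_gap: 0.0258
```

Emit:
{"method": "carry_out", "body": {
  "commands": [
    [[-8, -1, 18], [0, 0, 0], 0.2],
    [[-20, -2, 46], [0, 0, 0], 0.2],
    [[-37, -4, 83], [0, 0, 0], 0.2],
    [[-53, -5, 119], [0, 0, 0], 0.2],
    [[-65, -7, 146], [0, 0, 0], 0.2],
    [[-85, -8, 146], [0, 0, 0], 0.2],
    [[-85, -8, 146], [0, 0, 0], 0.2]
  ]
}}

```text
time_s: 3.7
ee_pos: [0.539, 0.1883, 0.2507]
tool_rot: [-1.523, -0.403, -0.246]
contact_force: [0.2, -0.3, -1.2]
finger_gap: 0.0261
```

```bash
python3 - <<'E'
from h import *
s=readout.read_state(); p=s["ee_pos"]; print(p,s["joints"],s["finger_gap"],s["contact_force"])
B=np.array([.444,-.334,0])
for th in (50,60):
    h=np.array([np.cos(np.radians(-37)),np.sin(np.radians(-37)),0]); d=np.sin(np.radians(th))*h-np.cos(np.radians(th))*ez
    t=B+d*.0+[0,0,.13]   # grasp point over centre
    print(th,turn(Rt(-37,th)),"tcp",t+d*.019-.02*h,((t+d*.019-.02*h-p)*1000).round(1))
cv2.imwrite("pics/s1.png",crop(vision.camera("scene")[:,:,::-1],140,120,320,240,2))
E
```

```text
[0.539  0.1883 0.2507] [ 0.2567  0.0297  1.78   -0.0777  0.9225 -1.3819] 0.02605292599995715 [ 0.205  -0.3277 -1.1859]
50 [ -7.2215 -25.8301 -42.0824] tcp [ 0.4397 -0.3307  0.1178] [ -99.4 -519.  -132.9]
60 [ -9.9665 -35.6767 -41.3858] tcp [ 0.4412 -0.3319  0.1205] [ -97.9 -520.2 -130.2]
```

View pics/s1.png

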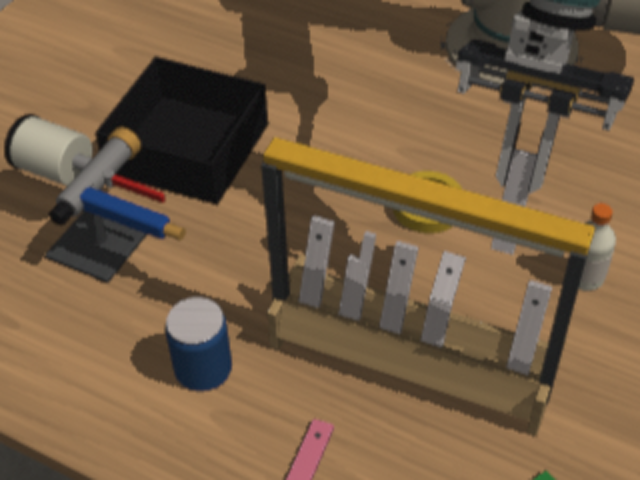

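Emit:
{"method": "carry_out", "body": {
  "commands": [
    [[-20, -40, 10], [-0.7, -2.6, -4.2], 0.2],
    [[-40, -95, 10], [-1.4, -5.2, -8.4], 0.2],
    [[-55, -150, 10], [-2.2, -7.7, -12.6], 0.2],
    [[-65, -205, 10], [-2.9, -10.3, -16.8], 0.2],
    [[-75, -260, 10], [-3.6, -13, -21], 0.2],
    [[-85, -315, 10], [-4.3, -15.5, -25.2], 0.2],
    [[-90, -370, 0], [-5.1, -18, -29.5], 0.2],
    [[-95, -425, -10], [-5.8, -20.7, -33.7], 0.2],
    [[-99, -480, -30], [-6.5, -23.3, -37.9], 0.2],
    [[-99, -519, -60], [-7.2, -25.8, -42], 0.2],
    [[-99, -519, -100], [-7.2, -25.8, -42], 0.2],
    [[-99, -519, -133], [-7.2, -25.8, -42], 0.2]
  ]
}}

```text
time_s: 5.25
ee_pos: [0.4513, -0.318, 0.1687]
tool_rot: [-1.699, -0.111, -1.122]
contact_force: [-1.0, 0.2, -0.9]
finger_gap: 0.0256
```

Emit:
{"method": "carry_out", "body": {
  "commands": [
    [[0, 0, 0], [0, 0, 0], 0.2],
    [[0, 0, 0], [0, 0, 0], 0.2],
    [[0, 0, 0], [0, 0, 0], 0.5],
    [[0, 0, 0], [0, 0, 0], 0.5],
    [[0, 0, 0], [0, 0, 0], 0.5],
    [[0, 0, 0], [0, 0, 0], 0.5],
    [[0, 0, 40], [0, 0, 0], 0.5],
    [[0, 0, 90], [0, 0, 0], 0.5],
    [[0, 0, 130], [0, 0, 0], 0.5],
    [[0, 0, 130], [0, 0, 0], 0.5],
    [[0, 0, 130], [0, 0, 0], 0.5]
  ]
}}

```text
time_s: 6.62
ee_pos: [0.4526, -0.3191, 0.3049]
tool_rot: [-1.702, -0.12, -1.129]
contact_force: [0.1, 0.2, -0.4]
finger_gap: 0.0474
```

```bash
python3 - <<'E'
from h import *
s=readout.read_state(); p=s["ee_pos"]; print(p,s["joints"],s["finger_gap"],s["contact_force"])
print(turn(Rt(5.8,24)),((slot(.026,.205)-p)*1000).round(1))
cv2.imwrite("pics/s2.png",np.hstack([crop(vision.camera("scene")[:,:,::-1],140,130,140,120,3),crop(vision.camera("top")[:,:,::-1],390,260,120,120,3)]))
E
```

```text
[ 0.4526 -0.3191  0.3049] [-0.8053 -0.1937  2.0577  0.1985  0.484  -1.8539] 0.0473636037128203 [ 0.1405  0.2054 -0.4027]
[ 7.0541 21.5958 43.1969] [128.3 459.4 -82.6]
```

View pics/s2.png

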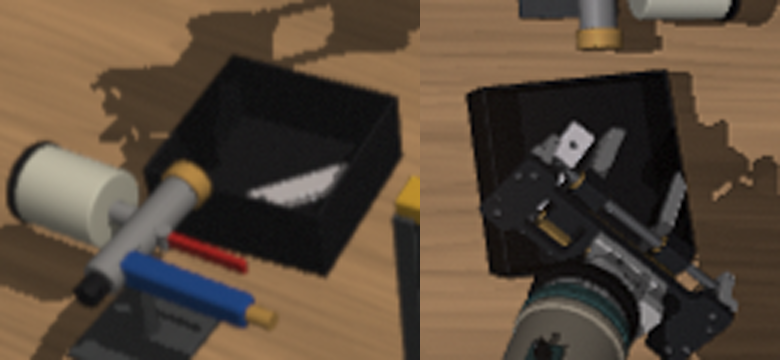

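Emit:
{"method": "carry_out", "body": {
  "commands": [
    [[10, 50, 0], [0.8, 2.4, 4.8], 0.42],
    [[20, 105, 0], [1.6, 4.8, 9.6], 0.42],
    [[30, 160, 0], [2.4, 7.2, 14.4], 0.42],
    [[40, 215, -5], [3.2, 9.6, 19.2], 0.42],
    [[50, 270, -10], [4, 12, 24], 0.42],
    [[60, 325, -15], [4.8, 14.4, 28.8], 0.42],
    [[70, 380, -20], [5.6, 17, 34], 0.42],
    [[85, 430, -30], [6.4, 19.5, 39], 0.42],
    [[100, 459, -45], [7.05, 21.6, 43.2], 0.42],
    [[128, 459, -83], [7.05, 21.6, 43.2], 0.42],
    [[128, 459, -83], [7.05, 21.6, 43.2], 0.42],
    [[128, 459, -83], [7.05, 21.6, 43.2], 0.42]
  ]
}}

```text
time_s: 8.22
ee_pos: [0.5792, 0.1403, 0.2183]
tool_rot: [-1.524, -0.4, -0.244]
contact_force: [0.3, -0.4, -0.6]
finger_gap: 0.0393
```

```bash
python3 - <<'E'
from h import *
s=readout.read_state(); p=s["ee_pos"]; print(p,s["joints"],s["finger_gap"],s["contact_force"])
print(turn(Rt(5.8,24)),((slot(.026,.205)-p)*1000).round(1),((slot(.026,.082)-p)*1000).round(1))
E
```

```text
[0.5792 0.1403 0.2183] [ 0.1275  0.0867  1.7998 -0.0134  0.8432 -1.5372] 0.03934852932721308 [ 0.3092 -0.4033 -0.5745]
[ 0.0002 -0.3955  0.0197] [ 1.7 -0.   4. ] [  51.5    5.  -108.4]
```

Emit:
{"method": "carry_out", "body": {
  "commands": [
    [[12, 1, -28], [0, -0.3, 0], 0.42],
    [[24, 2, -54], [0, -0.3, 0], 0.42],
    [[36, 3.5, -82], [0, -0.3, 0], 0.42],
    [[50, 5, -111], [0, -0.3, 0], 0.42],
    [[50, 5, -111], [0, -0.3, 0], 0.42],
    [[50, 5, -111], [0, -0.3, 0], 0.42],
    [[50, 5, -111], [0, -0.3, 0], 0.2],
    [[50, 5, -111], [0, -0.3, 0], 0.2],
    [[50, 5, -111], [0, -0.3, 0], 0.2],
    [[50, 5, -111], [0, -0.3, 0], 0.2]
  ]
}}

```text
time_s: 9.48
ee_pos: [0.6305, 0.1454, 0.1101]
tool_rot: [-1.523, -0.408, -0.252]
contact_force: [-3.1, -0.1, 6.2]
finger_gap: 0.0257
```

Emit:
{"method": "carry_out", "body": {
  "commands": [
    [[-8, -1, 18], [0, 0, 0], 0.2],
    [[-20, -2, 46], [0, 0, 0], 0.2],
    [[-37, -4, 83], [0, 0, 0], 0.2],
    [[-53, -5, 119], [0, 0, 0], 0.2],
    [[-65, -7, 146], [0, 0, 0], 0.2],
    [[-90, -8, 150], [0, 0, 0], 0.2],
    [[-90, -8, 150], [0, 0, 0], 0.2]
  ]
}}

```text
time_s: 10.35
ee_pos: [0.5386, 0.1374, 0.259]
tool_rot: [-1.523, -0.406, -0.25]
contact_force: [-0.4, -0.5, -0.6]
finger_gap: 0.0256
```

```bash
python3 - <<'E'
from h import *
s=readout.read_state(); p=s["ee_pos"]; print(p,s["finger_gap"],s["contact_force"])
print(turn(Rt(-37,46)),((np.array([.44,-.331,.135])-p)*1000).round(1))
E
```

```text
[0.5386 0.1374 0.259 ] 0.02556781722022425 [-0.3616 -0.4848 -0.6282]
[ -6.0355 -21.6078 -42.2758] [ -98.6 -468.4 -124. ]
```

Emit:
{"method": "carry_out", "body": {
  "commands": [
    [[-20, -40, 10], [-0.6, -2.2, -4.2], 0.2],
    [[-40, -95, 10], [-1.2, -4.4, -8.4], 0.2],
    [[-55, -150, 10], [-1.8, -6.6, -12.6], 0.2],
    [[-65, -205, 10], [-2.4, -8.8, -16.8], 0.2],
    [[-75, -260, 10], [-3, -11, -21], 0.2],
    [[-85, -315, 10], [-3.6, -13.2, -25.2], 0.2],
    [[-92, -370, 0], [-4.3, -15.4, -29.5], 0.2],
    [[-96, -425, -10], [-5, -17.6, -33.7], 0.2],
    [[-99, -468, -30], [-6, -21.6, -42.3], 0.2],
    [[-99, -468, -60], [-6, -21.6, -42.3], 0.2],
    [[-99, -468, -60], [-6, -21.6, -42.3], 0.2]
  ]
}}

```text
time_s: 11.72
ee_pos: [0.4399, -0.3297, 0.1945]
tool_rot: [-1.679, -0.123, -1.116]
contact_force: [-0.3, 0.4, -0.8]
finger_gap: 0.0256
```

```bash
python3 - <<'E'
from h import *
s=readout.read_state(); p=s["ee_pos"]; print(p,s["finger_gap"],s["contact_force"],s["joints"])
print(turn(Rt(-37,46)),((np.array([.44,-.331,.125])-p)*1000).round(1))
E
```

```text
[ 0.4399 -0.3297  0.1945] 0.025590085204138704 [-0.3355  0.4147 -0.8056] [-0.9006 -0.0673  2.2692  0.8532  0.2424 -2.5852]
[-0.4421 -0.2227  0.1412] [  0.1  -1.3 -69.5]
```

Emit:
{"method": "carry_out", "body": {
  "commands": [
    [[11, -9, -20], [3.6, 4.8, 0], 0.2],
    [[22, -18, -45], [7.2, 9.6, 0], 0.2],
    [[22, -18, -72], [7.2, 9.6, 0], 0.2],
    [[22, -18, -72], [7.2, 9.6, 0], 0.2],
    [[22, -18, -72], [7.2, 9.6, 0], 0.2]
  ]
}}

```text
time_s: 12.35
ee_pos: [0.4635, -0.3489, 0.1277]
tool_rot: [-1.656, 0.043, -0.963]
contact_force: [-0.4, -0.0, -1.1]
finger_gap: 0.026
```

Emit:
{"method": "carry_out", "body": {
  "commands": [
    [[0, 0, 0], [0, 0, 0], 0.5],
    [[0, 0, 0], [0, 0, 0], 0.5],
    [[0, 0, 0], [0, 0, 0], 0.5],
    [[0, 0, 0], [0, 0, 0], 0.5],
    [[-5, 4, 30], [0, 0, 0], 0.5],
    [[-10, 8, 80], [0, 0, 0], 0.5],
    [[-20, 16, 130], [0, 0, 0], 0.5],
    [[-20, 16, 160], [0, 0, 0], 0.5],
    [[-20, 16, 160], [0, 0, 0], 0.5]
  ]
}}

```text
time_s: 13.48
ee_pos: [0.4441, -0.3338, 0.2899]
tool_rot: [-1.658, 0.039, -0.966]
contact_force: [0.1, -0.2, -0.7]
finger_gap: 0.047
```

```bash
python3 - <<'E'
from h import *
s=readout.read_state(); p=s["ee_pos"]; print(p,s["joints"],s["finger_gap"],s["contact_force"])
print(turn(Rt(5.8,24)),((slot(-.078,.205)-p)*1000).round(1))
cv2.imwrite("pics/s3.png",crop(vision.camera("scene")[:,:,::-1],140,130,260,190,3))
E
```

```text
[ 0.4441 -0.3338  0.2899] [-0.8503 -0.1111  1.9006  0.1632  0.7691 -1.8583] 0.047029182243674444 [ 0.1371 -0.1915 -0.6748]
[ 2.9223 10.1618 42.7241] [147.4 370.6 -67.7]
```

View pics/s3.png

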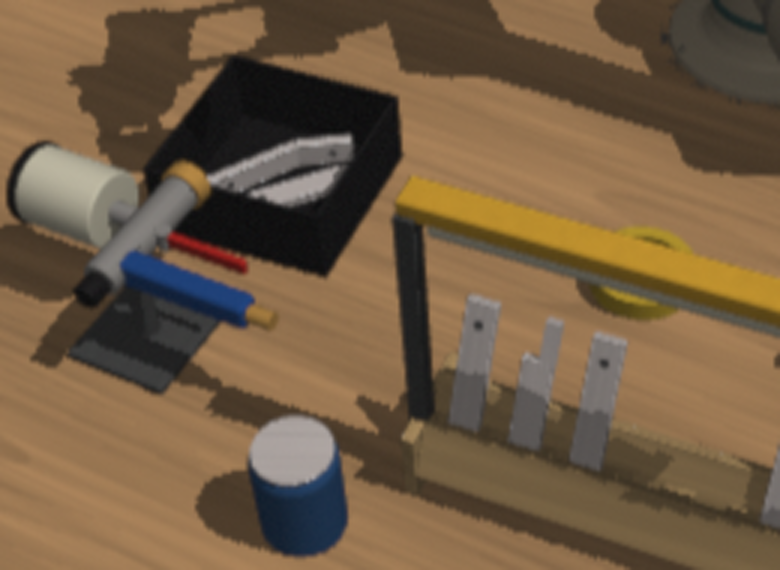

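Both the short and bent straps lie flat in the bin. Next is the notched one, at slot y=-78.

Emit:
{"method": "carry_out", "body": {
  "commands": [
    [[5, 40, 10], [0.3, 1.1, 4.5], 0.42],
    [[15, 90, 10], [0.6, 2.2, 9], 0.42],
    [[25, 140, 10], [1, 3.3, 14], 0.42],
    [[35, 190, 5], [1.3, 4.5, 19], 0.42],
    [[45, 240, 0], [1.7, 6, 25], 0.42],
    [[60, 290, -5], [2.1, 7.3, 31], 0.42],
    [[75, 335, -10], [2.5, 8.7, 37], 0.42],
    [[100, 371, -25], [2.9, 10.2, 42.7], 0.42],
    [[130, 371, -45], [2.9, 10.2, 42.7], 0.42],
    [[147, 371, -68], [2.9, 10.2, 42.7], 0.42],
    [[147, 371, -68], [2.9, 10.2, 42.7], 0.42],
    [[147, 371, -68], [2.9, 10.2, 42.7], 0.42]
  ]
}}

```text
time_s: 15.02
ee_pos: [0.5892, 0.0384, 0.2174]
tool_rot: [-1.524, -0.397, -0.243]
contact_force: [-0.6, -1.0, 1.1]
finger_gap: 0.0398
```

```bash
python3 - <<'E'
from h import *
s=readout.read_state(); p=s["ee_pos"]; print(p,s["joints"],s["finger_gap"],s["contact_force"])
print(turn(Rt(5.8,24)),((slot(-.078,.205)-p)*1000).round(1),((slot(-.078,.079)-p)*1000).round(1))
E
```

```text
[0.5892 0.0384 0.2174] [-0.1089  0.0771  1.8121  0.1117  0.8541 -1.8365] 0.039816724050578546 [-0.5886 -1.0105  1.0511]
[-0.0211 -0.536   0.0315] [ 2.3 -1.6  4.9] [  53.3    3.5 -110.2]
```

Emit:
{"method": "carry_out", "body": {
  "commands": [
    [[12, 1, -28], [0, -0.5, 0], 0.42],
    [[24, 2, -54], [0, -0.5, 0], 0.42],
    [[36, 3.5, -82], [0, -0.5, 0], 0.42],
    [[51, 5, -114], [0, -0.5, 0], 0.42],
    [[51, 5, -114], [0, -0.5, 0], 0.42],
    [[51, 5, -114], [0, -0.5, 0], 0.42],
    [[51, 5, -114], [0, -0.5, 0], 0.2],
    [[51, 5, -114], [0, -0.5, 0], 0.2],
    [[51, 5, -114], [0, -0.5, 0], 0.2],
    [[51, 5, -114], [0, -0.5, 0], 0.2]
  ]
}}

```text
time_s: 16.27
ee_pos: [0.6412, 0.043, 0.1052]
tool_rot: [-1.524, -0.407, -0.252]
contact_force: [-4.7, -2.3, 6.1]
finger_gap: 0.0254
```

Emit:
{"method": "carry_out", "body": {
  "commands": [
    [[-8, -1, 18], [0, 0, 0], 0.2],
    [[-20, -2, 46], [0, 0, 0], 0.2],
    [[-37, -4, 83], [0, 0, 0], 0.2],
    [[-53, -5, 119], [0, 0, 0], 0.2],
    [[-65, -7, 146], [0, 0, 0], 0.2],
    [[-90, -8, 150], [0, 0, 0], 0.2],
    [[-90, -8, 150], [0, 0, 0], 0.2]
  ]
}}

```text
time_s: 17.15
ee_pos: [0.5495, 0.0357, 0.2543]
tool_rot: [-1.523, -0.406, -0.25]
contact_force: [-0.7, 0.4, -2.1]
finger_gap: 0.0259
```

```bash
python3 - <<'E'
from h import *
s=readout.read_state(); p=s["ee_pos"]; print(p,s["finger_gap"],s["contact_force"])
print(turn(Rt(-37,34)),((np.array([.462,-.348,.125])-p)*1000).round(1))
E
```

```text
[0.5495 0.0357 0.2543] 0.02591615903752015 [-0.7034  0.4197 -2.1483]
[ -2.7626  -9.7949 -42.6647] [ -87.5 -383.7 -129.3]
```

Emit:
{"method": "carry_out", "body": {
  "commands": [
    [[-20, -40, 10], [-0.3, -1.1, -4.7], 0.2],
    [[-40, -90, 10], [-0.6, -2.2, -9.4], 0.2],
    [[-55, -140, 10], [-0.9, -3.3, -14.2], 0.2],
    [[-65, -190, 10], [-1.2, -4.4, -19], 0.2],
    [[-75, -240, 10], [-1.5, -5.5, -23.7], 0.2],
    [[-82, -290, 10], [-1.9, -6.6, -29], 0.2],
    [[-86, -340, 0], [-2.3, -8, -35], 0.2],
    [[-87, -384, -15], [-2.8, -9.8, -42.7], 0.2],
    [[-87, -384, -50], [-2.8, -9.8, -42.7], 0.2],
    [[-87, -384, -85], [-2.8, -9.8, -42.7], 0.2],
    [[-87, -384, -115], [-2.8, -9.8, -42.7], 0.2],
    [[-87, -384, -115], [-2.8, -9.8, -42.7], 0.2]
  ]
}}

```text
time_s: 18.65
ee_pos: [0.4628, -0.347, 0.1353]
tool_rot: [-1.653, 0.05, -0.958]
contact_force: [0.2, 0.5, -1.0]
finger_gap: 0.0258
```

Emit:
{"method": "carry_out", "body": {
  "commands": [
    [[0, 0, 0], [0, 0, 0], 0.2],
    [[0, 0, 0], [0, 0, 0], 0.5],
    [[0, 0, 0], [0, 0, 0], 0.5],
    [[0, 0, 0], [0, 0, 0], 0.5],
    [[0, 0, 0], [0, 0, 0], 0.5],
    [[-5, 4, 30], [0, 0, 0], 0.5],
    [[-10, 8, 80], [0, 0, 0], 0.5],
    [[-20, 16, 130], [0, 0, 0], 0.5],
    [[-20, 16, 160], [0, 0, 0], 0.5],
    [[-20, 16, 160], [0, 0, 0], 0.5]
  ]
}}

```text
time_s: 19.9
ee_pos: [0.4451, -0.3337, 0.303]
tool_rot: [-1.659, 0.038, -0.967]
contact_force: [0.9, -0.3, -0.2]
finger_gap: 0.0472
```

```bash
python3 - <<'E'
from h import *
s=readout.read_state(); p=s["ee_pos"]; print(p,s["joints"],s["finger_gap"],s["contact_force"])
# gun yaw and squeeze point
g=[onz("top",(401.4,232.3),.123),onz("top",(440,231.8),.123)]
print(g, turn(Rt(0,0)),turn(Rt(0,0,1)))
for a in (90,-90): print("jaws x, az",a,turn(Rt(a,0)))
cv2.imwrite("pics/s4.png",crop(vision.camera("scene")[:,:,::-1],140,130,280,200,2.8))
E
```

```text
[ 0.4451 -0.3337  0.303 ] [-0.8473 -0.1184  1.8749  0.1552  0.7992 -1.847 ] 0.04724945278611827 [ 0.9259 -0.3465 -0.1887]
[array([ 0.6796, -0.2039,  0.123 ]), array([ 0.6828, -0.3129,  0.123 ])] [11.2566 33.1675 35.8686] [  42.564   -14.4456 -137.5517]
jaws x, az 90 [-18.7504  38.0163 122.4197]
jaws x, az -90 [ 31.983   15.7747 -51.3444]
```

View pics/s4.png

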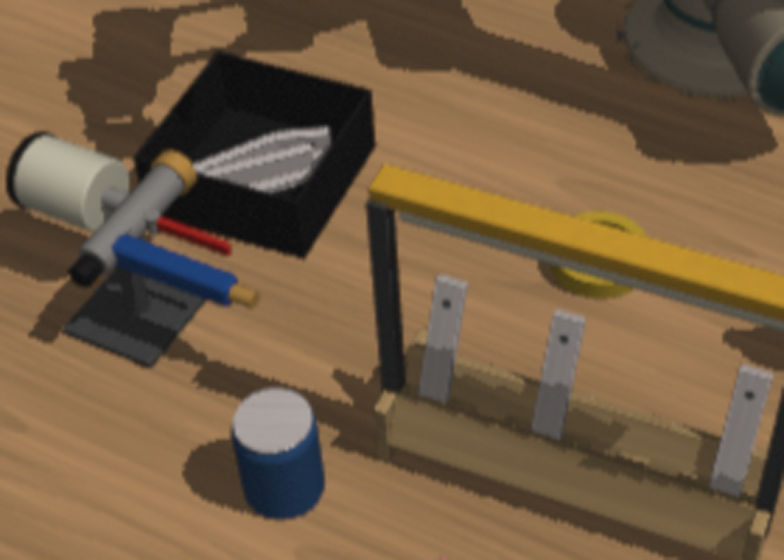

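```bash
python3 - <<'E'
from h import *
p=readout.read_state()["ee_pos"]; print(turn(Rt(-87,0)),((np.array([.6635,-.2645,.22])-p)*1000).round(1))
E
```

```text
[ 31.14    16.4509 -48.4602] [219.4  68.2 -80. ]
```

Emit:
{"method": "carry_out", "body": {
  "commands": [
    [[20, 5, 10], [4.5, 2.3, -6.9], 1],
    [[50, 15, 10], [9, 4.6, -13.8], 1],
    [[80, 25, 10], [13.4, 7, -20.7], 1],
    [[110, 35, 10], [17.8, 9.4, -27.6], 1],
    [[140, 45, 10], [22.2, 11.7, -34.5], 1],
    [[170, 55, 0], [26.7, 14.1, -41.5], 1],
    [[200, 62, -20], [31.1, 16.5, -48.5], 1],
    [[219, 68, -50], [31.1, 16.5, -48.5], 1],
    [[219, 68, -80], [31.1, 16.5, -48.5], 1],
    [[219, 68, -80], [31.1, 16.5, -48.5], 1],
    [[219, 68, -80], [31.1, 16.5, -48.5], 1]
  ]
}}

```text
time_s: 21.32
ee_pos: [0.663, -0.2647, 0.2191]
tool_rot: [-1.233, 1.173, -1.169]
contact_force: [-0.5, 0.2, 0.7]
finger_gap: 0.094
```

```bash
python3 - <<'E'
from h import *
s=readout.read_state(); p=s["ee_pos"]; print(p,s["finger_gap"],s["contact_force"],turn(Rt(-87,0)),((np.array([.6635,-.2645,.091])-p)*1000).round(1),s["joints"])
m=vision.camera_model("wrist"); im=vision.camera("wrist")[:,:,::-1].copy()
gx=np.array([.9986,.052,0]);gy=np.array([-.052,.9986,0]);G=np.array([.653,-.265,0])
for a,b,z,c in ((28,62,.123,0),(4,62,.123,0),(28,-40,.123,0),(4,-40,.123,0),(-30,35,.118,1),(-22,35,.118,1),(-30,-40,.118,1),(-22,-40,.118,1)):
    q=proj("wrist",G+gx*a/1e3+gy*b/1e3+ez*z,m); cv2.circle(im,tuple(int(v) for v in q),3,((0,255,255),(0,255,0))[c],1)
cv2.imwrite("pics/w2.png",im)
E
```

```text
[ 0.663  -0.2647  0.2191] 0.09404318828297867 [-0.4645  0.2079  0.7223] [-0.0934 -0.1003  0.0377] [   0.5    0.2 -128.1] [-0.4775  0.4864  1.1408  0.0006  1.5167 -0.5293]
```

View pics/w2.png

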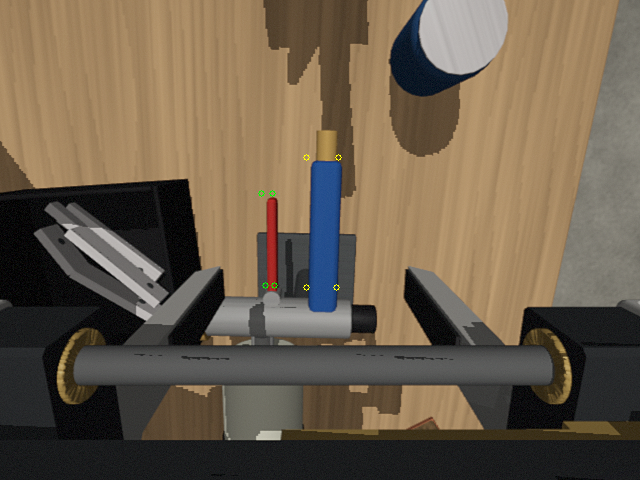

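Emit:
{"method": "carry_out", "body": {
  "commands": [
    [[2, 0, -30], [0, 0, -1], 1],
    [[2, 0, -65], [0, 0, -1], 1],
    [[2, 0, -100], [0, 0, -1], 1],
    [[2, 0, -130], [0, 0, -1], 1],
    [[2, 0, -130], [0, 0, -1], 1],
    [[2, 0, -130], [0, 0, -1], 1],
    [[2, 0, -130], [0, 0, -1], 0.6],
    [[2, 0, -130], [0, 0, -1], 0.6]
  ]
}}

```text
time_s: 22.38
ee_pos: [0.6647, -0.265, 0.0909]
tool_rot: [-1.226, 1.185, -1.183]
contact_force: [-4.0, -0.7, 2.7]
finger_gap: 0.0773
```

Emit:
{"method": "carry_out", "body": {
  "commands": [
    [[0, 0, 0], [0, 0, 0], 0.4],
    [[0, 0, 0], [0, 0, 0], 0.4],
    [[0, 0, 0], [0, 0, 0], 0.4],
    [[0, 0, 0], [0, 0, 0], 0.4],
    [[0, 0, 0], [0, 0, 0], 0.4],
    [[0, 0, 0], [0, 0, 0], 0.4]
  ],
  "newtons": 30
}}

```text
time_s: 23.12
ee_pos: [0.6637, -0.2652, 0.0892]
tool_rot: [-1.227, 1.187, -1.182]
contact_force: [-5.7, -2.0, 2.9]
finger_gap: 0.0382
```

Emit:
{"method": "carry_out", "body": {
  "commands": [
    [[0, 0, 0], [0, 0, 0], 0.3],
    [[0, 0, 0], [0, 0, 0], 0.3],
    [[0, 0, 0], [0, 0, 0], 0.3],
    [[0, 0, 0], [0, 0, 0], 0.3]
  ],
  "newtons": 30
}}

```text
time_s: 23.62
ee_pos: [0.6637, -0.2652, 0.0892]
tool_rot: [-1.227, 1.187, -1.182]
contact_force: [-5.0, -1.5, 2.8]
finger_gap: 0.038
```

```bash
python3 - <<'E'
from h import *
s=readout.read_state(); print(s["finger_gap"],s["contact_force"])
a=crop(vision.camera("scene")[:,:,::-1],140,140,130,130,3); b=crop(vision.camera("wrist")[:,:,::-1],180,40,260,260,1.5)
cv2.imwrite("pics/w3.png",np.hstack([a,b]))
E
```

```text
0.038042208823958125 [-4.9581 -1.5299  2.7656]
```

View pics/w3.png

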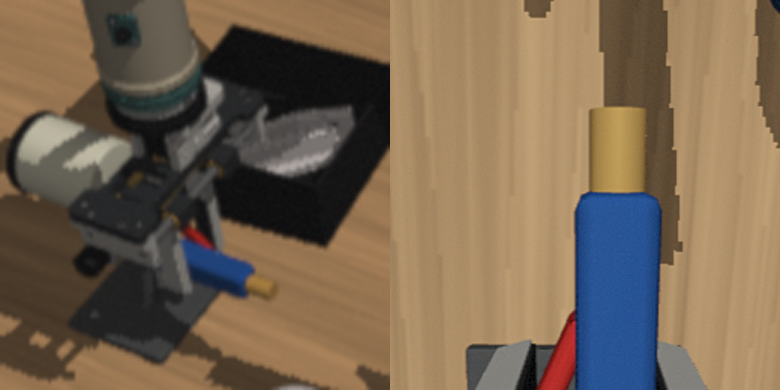

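The trigger's tip is swung against the grip and the gap holds at 38 mm against 30 N, so it is fully home. Now release and retreat.

Emit:
{"method": "carry_out", "body": {
  "commands": [
    [[0, 0, 0], [0, 0, 0], 1],
    [[0, 0, 0], [0, 0, 0], 1],
    [[0, 0, 0], [0, 0, 0], 1],
    [[0, 0, 0], [0, 0, 0], 1],
    [[0, 0, 0], [0, 0, 0], 1],
    [[0, 0, 40], [0, 0, 0], 1],
    [[0, 0, 90], [0, 0, 0], 1],
    [[0, 0, 140], [0, 0, 0], 1],
    [[-50, 0, 170], [0, 0, 0], 1],
    [[-110, 0, 190], [0, 0, 0], 1],
    [[-170, 50, 190], [0, 0, 0], 1],
    [[-210, 110, 190], [0, 0, 0], 1]
  ]
}}

```text
time_s: 25.22
ee_pos: [0.4703, -0.1752, 0.2802]
tool_rot: [-1.222, 1.182, -1.188]
contact_force: [-0.0, 0.8, 0.1]
finger_gap: 0.0942
```

Emit:
{"method": "carry_out", "body": {
  "commands": [
    [[-40, 50, 0], [0, 0, 0], 1],
    [[-80, 100, 0], [0, 0, 0], 1],
    [[-80, 100, 0], [0, 0, 0], 1],
    [[-80, 100, 0], [0, 0, 0], 1],
    [[-80, 100, 0], [0, 0, 0], 1]
  ]
}}

```text
time_s: 25.85
ee_pos: [0.3918, -0.0759, 0.2795]
tool_rot: [-1.224, 1.184, -1.184]
contact_force: [0.2, 0.2, -0.3]
finger_gap: 0.0942
```

```bash
python3 - <<'E'
from h import *
s=readout.read_state(); print(s["ee_pos"],s["finger_gap"],s["contact_force"],abs(s["qvel"]).max())
a=crop(vision.camera("scene")[:,:,::-1],130,130,330,200,2.4)
cv2.imwrite("pics/s5.png",a)
t=vision.camera("top")[:,:,::-1]
h=cv2.cvtColor(t,cv2.COLOR_BGR2HSV);m=cv2.inRange(h,np.array((0,170,60)),np.array((6,255,255)))
print([cv2.boundingRect(c) for c in cv2.findContours(m,0,2)[0] if cv2.contourArea(c)>10])
E
```

```text
[ 0.3918 -0.0759  0.2795] 0.09421587096829785 [ 0.1976  0.1989 -0.3259] 0.009330821207041456
[(77, 322, 69, 82), (412, 249, 27, 4)]
```

View pics/s5.png

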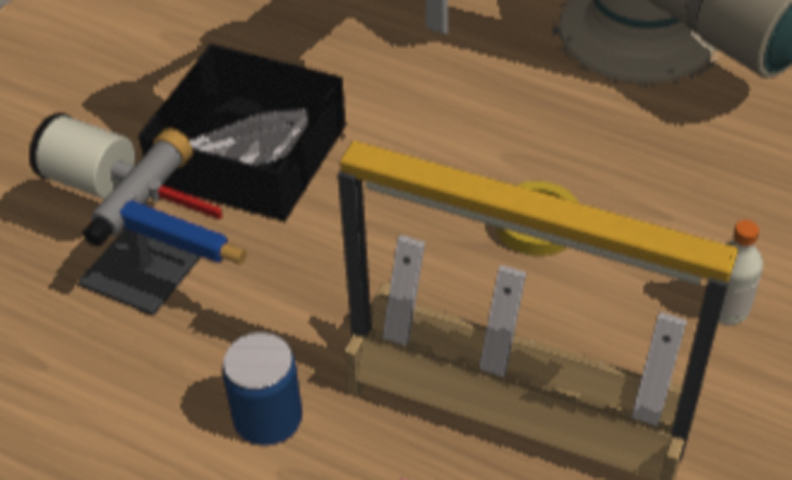

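Three rejects are in the bin and three good straps are standing. The trigger is back at its starting pixels, and the arm is still and clear of everything.

```bash
python3 -c "
from plant import job; print(job.hand_in())"
```

```text
the job is handed in; nothing more can be done
None
```

I put the short, bent and notched straps in the scrap bin, squeezed the spray gun's trigger right home and let it go. I then handed the job in at about 26 s of the 72 s limit; no verdict is reported.

**Last checks (camera and state readings):**
- **Rejects:** all three lie flat inside the bin, below its rim.
- **Good straps:** all three still stand in their own slots, looking the same as at the start.
- **Trigger:** the finger gap held at 38 mm against 30 N (39 mm was expected when fully home), and the trigger's tip was against the grip. After release it was back at its starting pixels in the top view.
- **Bystanders:** the tape, glue bottle and paint can look unmoved.
- **Arm:** clear of everything and practically still, with contact force near zero.

**What disagreed:**
- **First drop at the bin:** the arm stopped about 50 mm higher than I commanded. The short strap still landed inside, and I used less tilt for the other two.
- **Gun position:** the close-up wrist view put the gun about 3 mm further out than my first estimate, so I corrected for that before squeezing.

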